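# Press the try square into the corner of post and plate and hold it there

### The arm

A 6-joint arm with a two-finger parallel gripper is mounted at the origin on a cart in front of the work surface, level with it; the furniture and walls round the work are solid. World frame = base frame: x ahead of the robot, y to its left, z up, the work surface at z = 0. Lengths are in m, angles in rad, forces in N, time in s.
With the tool pointing down it reaches from about 0.375 to 0.975 m from the base axis. Payload 3.8 kg.
Tool frame: the origin (TCP) lies at the very end of the fingers, on their centre line; the grasp point (between the pads) lies r.hold_point_z behind it (r.hold_point_z is the distance from the TCP to the grasp point, in m); z points along the fingers, y is the line along which they close (so a half turn about z gives the same grasp; the last joint's range is limited). The gripper opens to 85 mm and grips with 20 to 120 N. Pads are 22 mm wide; open, the fingers measure 114 mm over their backs; the gripper's body (76 mm by 85 mm) begins 54 mm behind the grasp point. The pads swing forward as they close: fully open they stand 13 mm farther back than shut.
Start: joints at [-1.321, 0.264, 1.604, -0, 1.274, -0.037], TCP at [0.191, -0.647, 0.231] pointing down, gripper open.
Joint ranges: [-2.63, 2.63], [-0.94, 2.18], [0.31, 2.57], [-1.31, 4.45], [0, 2.66], [-2.55, 2.55]. Speed limits (rad/s): [2.57, 2.57, 3.14, 3.14, 3.14, 3.14].

### API

Orientations are given as a unit quaternion [x, y, z, w].
In Python, from cell import r gives the robot as it stands. The module is installed in compiled form; this text tells all that it offers.
- The arm moves only by the tool servo_tool, never from a script. Its argument "targets" is a list of rows, each an object with "linear": the shift along the world's x, y, z in cm, a list of three; "yaw": the turn about the world's z in degrees; "jaw": the finger opening in cm, from 0 to 8.54. A call has 1 to 12 rows; each row shifts and turns the commanded pose from where the row before left it; what a row does not reach is not made up. A row lasts 1/10 s, in which the tool goes at most 50 mm and 8.59 degrees, less where a joint would pass 70% of its speed; a pose out of reach is approached as far as the arm can. A call with a gripper value outside its range is refused whole. The fingers move at their own pace and stop on an object; the grip force is fixed at half the most. Time passes only in rows, so rows that do not move let the fingers close. It gives the time, the measured TCP pose, the force, the opening and the grip force at its end, in the units of the state.
- r.read_state(): the state, without advancing time (a new reading comes with each control period).
- r.get_image(name): name is "scene" or "top" or "wrist"; returns the picture (480x640x3 uint8, blue, green, red); there is no depth.
- r.camera_params(name): a dict with "mtx" (3x3 intrinsics, pixels), "D" ([k1, k2, p1, p2, k3] as OpenCV has them; the pictures are not rectified), "rvec" (rotation vector, rad) and "tvec" (3), from world to camera coordinates, as OpenCV has them; the wrist camera has in their place "tool_from_camera" (4x4, takes a point from camera to tool coordinates, whose origin is the TCP and whose axes are the flange's). Camera axes: x right, y down, z forward; pixel columns grow to the right and rows downward; lengths in m; the calibration is good to about 2 mm. A picture is of the moment at which its call begins: read the wrist's pose just before it. camera_params takes no time and is no camera call.
- r.hand_in(): hands the job in; it is judged then, once.
The state is a dict: "time": time; "q": joint angles; "dq": joint speeds; "effort": joint torques, N m; "tool_pos": TCP position; "ee_rot": TCP orientation; "wrist_force": force on the tool from outside, world axes, zero at the start; "moment": the same for the moment, N m; "opening": finger opening in m; "finger_force": force on a finger pad.
Only numpy, scipy, OpenCV 4.12 (cv2) and the standard library are available. Lean on these libraries where they do the work, as an engineer would, in place of code of your own. Each camera call takes 0.05 s, during which the arm holds its last target. There are 200 camera calls.

### The job

Pick up the carpenter's try square by its wooden stock, pass its upright blade under the post's overhanging arm and between the two bolt heads, without knocking the arm, and press it home into the corner: underside of the stock flat and firm on the base plate, blade edge and end of the stock flush and firm against the post. Finish while still gripping it and pressing it square against both faces; do not let go.

Things in the scene. Friction and masses are not known exactly. Their poses are not given: they have to be found in the camera images.
- square: Loose try square, 0.2 kg, an L standing on its stock. Stock: dark wooden bar 150 mm long (x), 20 wide, 30 high. Steel blade 28 (x) by 4 (y) mm rises from its +x end to 90 mm above the underside, outer edge in plane with the stock's end face. Origin: centre of the underside; x towards the blade, z up.
- heel (a point): Outer corner of the square: bottom middle of the blade-end face, at (75, 0, 0) mm in the square's frame.
- blade_top (a point): Top of the blade's outer edge, at (75, 0, 90) mm in the square's frame.
- tail (a point): Bottom middle of the stock's other end, at (-75, 0, 0) mm in the square's frame. Grip the stock across its width 30 mm from this end (120 mm from the blade-end face): there the hand stays clear of the overhanging arm.
- fixture: Fixed rigid metal fixture on the worktop. Origin: centre of its underside, z up, x along the plate to the post. It carries the base plate, post, overhanging arm and bolt heads; all offsets below are in its frame.
- corner (a point): The corner to press into: the middle of the line where the base plate's top meets the post's face, at (60, 0, 12) mm in the fixture's frame and with its axes: +x goes into the post, z up off the plate. Friction at one face carries part of a push on the other: press down on the plate with about 10 N while just clear of the post, then against the post with about 16 N, keeping it down.
- plate: Aluminium base plate, 220 mm (x) by 84 mm (y), its flat top 12 mm above the worktop. Same origin and axes as the fixture.
- post: Upright aluminium post 40 x 40 mm, 186 mm high above the worktop, its flat face towards -x at x = 60 mm. Same origin and axes as the fixture.
- overhang: The arm: a short bar 40 mm wide that sticks out 45 mm from the post's face towards -x (to x = 15 mm), underside 117 mm above the worktop, 105 mm above the plate's top. Same origin and axes as the fixture.
- bolt_left: Round bolt head on the plate, 16 mm across, 8 mm high above the plate, centre at (25, 27) mm. Same origin and axes as the fixture. The clear gap between the two heads is 38 mm.
- bolt_right: The other, like bolt head, centre at (25, -27) mm. Same origin and axes as the fixture.

How it is judged:
By the outcome, as a careful person would: the job done as asked, in the order asked, and still so for the second after the job is handed in, while the arm keeps its last pose, push and grip.
It also fails if it takes over 45 s, if anything falls off the work surface, if the arm or the gripper's body presses on something with over 40 N, if the wrist force passes 120 N, or if a joint passes its speed limit or range.

## Working session

There is one attempt and no reset: what is moved stays moved. The work goes in short steps, Python scripts to look and compute and a tool call to move; the robot and the scene stay as the last step left them, time stands still between calls to the robot, and variables do not carry over. Pictures are saved under pics/ and viewed, at most 10 in all, crops included, and the job is handed in when it is done.

Besides the shell and the picture viewer there is one more tool, called after "Emit:" in YAML: its name, and indented under it one key for each argument. servo_tool: Moves the arm, as the interface text tells. Its arguments: {"type":"object","properties":{"targets":{"type":"array"}},"required":["targets"]}

```bash
mkdir -p pics; python3 - <<'E'
from cell import r
import cv2
s=r.read_state();print(s, r.hold_point_z)
for n in("top","scene"):
    cv2.imwrite(f"pics/{n}0.png",r.get_image(n)); p=r.camera_params(n);print(n,p)
print(r.camera_params("wrist"))
E
```

```text
{'time': 0.0, 'q': array([-1.32088965e+00,  2.64761192e-01,  1.60538529e+00,  4.51441993e-06,
        1.27367232e+00, -3.68737690e-02]), 'dq': array([-5.45816493e-05, -1.31317682e-03, -2.56488117e-04,  3.35488699e-04,
       -1.81980212e-04,  4.44962753e-04]), 'effort': array([-1.42369005e-03, -5.15115058e+01, -3.67310643e+01, -2.21245136e-05,
        1.29829219e-02,  2.48039652e-05]), 'tool_pos': array([ 0.19077097, -0.64672266,  0.22995049]), 'ee_rot': array([ 9.89736706e-01,  1.42898614e-01, -1.16191375e-04, -1.10699582e-03]), 'wrist_force': array([-0.40897932, -0.55683867,  0.25454793]), 'moment': array([ 0.02758782, -0.00784621,  0.03208853]), 'finger_force': 0.0, 'opening': 0.08536562650428349} 0.0187
top {'mtx': array([[507.39940318,   0.        , 319.20660915],
       [  0.        , 507.39940318, 242.81277599],
       [  0.        ,   0.        ,   1.        ]]), 'D': array([0.00878116, 0.        , 0.        , 0.        , 0.        ]), 'rvec': array([ 2.09044629, -2.10610771,  0.24567385]), 'tvec': array([-0.17568866,  0.57328765,  0.80270101])}
scene {'mtx': array([[609.1103
[... 215 characters left out ...]
y([ 0.63063784, -2.52722999,  1.31352888]), 'tvec': array([0.40261378, 0.31391293, 0.56658986])}
{'mtx': array([[343.46773818,   0.        , 316.75497405],
       [  0.        , 343.46773818, 238.59514023],
       [  0.        ,   0.        ,   1.        ]]), 'D': array([-0.00666722,  0.        ,  0.        ,  0.        ,  0.        ]), 'tool_from_camera': array([[-8.82070893e-05, -9.48724505e-01, -3.16104105e-01,
         8.10365388e-02],
       [ 9.99999592e-01,  2.00567002e-04, -8.81006853e-04,
        -1.52766685e-03],
       [ 8.99232844e-04, -3.16104054e-01,  9.48724100e-01,
        -1.41940942e-01],
       [ 0.00000000e+00,  0.00000000e+00,  0.00000000e+00,
         1.00000000e+00]])}
```

View pics/top0.png

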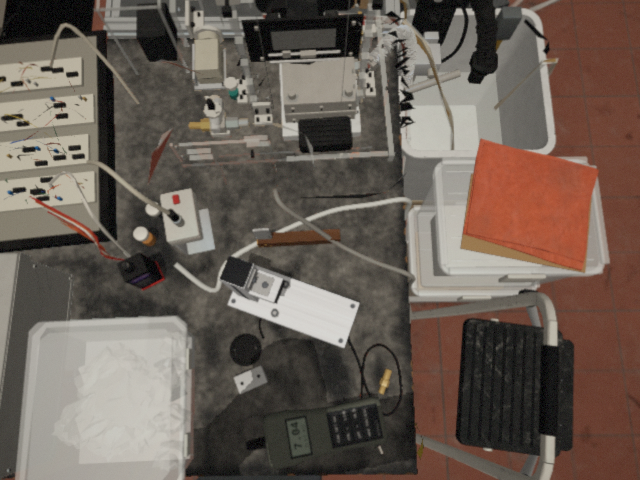

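View pics/scene0.png

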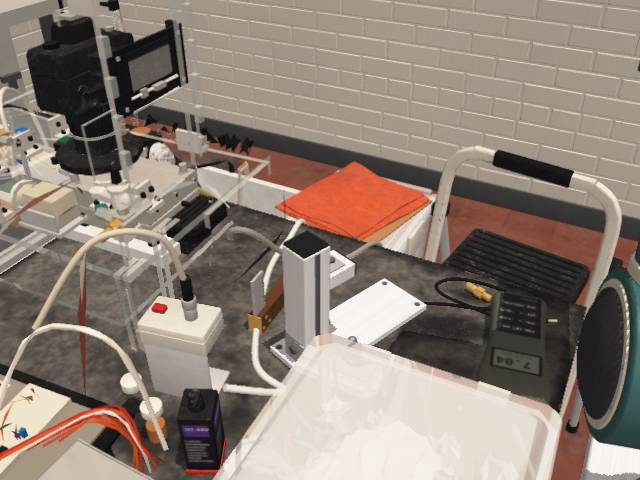

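The top picture shows the square's stock at (258–340, 238) with the blade at its left end (262,232). The fixture plate is at (228–358, 260–345), with the post at (238,270) and the overhang towards (280,288). I'll enlarge this area.

```bash
python3 - <<'E'
import cv2
a=cv2.imread("pics/top0.png")[215:355,215:375]
cv2.imwrite("pics/top0c.png",cv2.resize(a,None,fx=5,fy=4.2857 if 0 else 5,interpolation=cv2.INTER_CUBIC)[:,:][:700].__getitem__(slice(0,600)))
E
```

```text
(no output)
```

View pics/top0c.png

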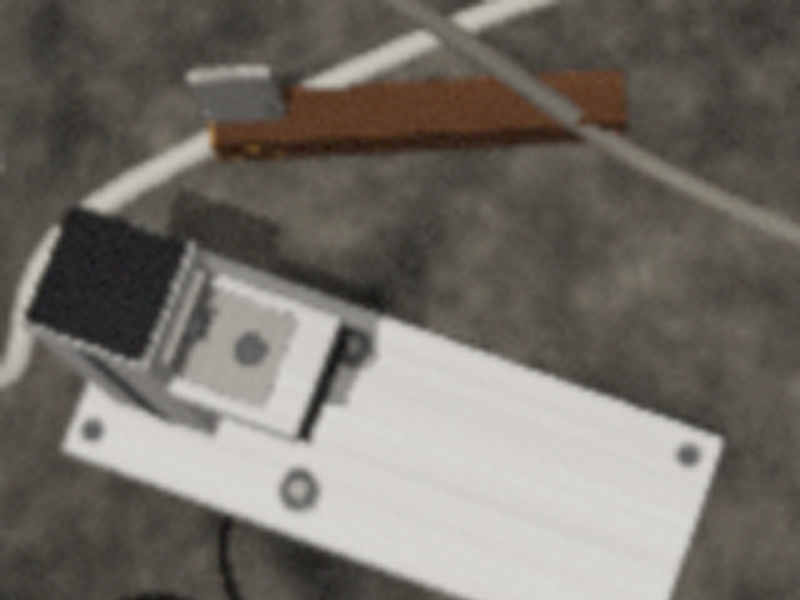

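The crop shows these points, in crop pixels:
- **Plate corners:** (722,437) and (64,452).
- **Bolts:** (299,490) and (355,347).
- **Post top:** (28,320), (72,208), (188,243) and (140,362).
- **Stock tail top:** (625,70).
- **Blade top:** (188,72) to (268,66).

A thin cable appears to cross near the tail. I'll fit the poses next.

```bash
cat > h.py <<'E'
import numpy as np,cv2
from scipy.optimize import least_squares
def w2p(p,P):
    return cv2.projectPoints(np.array(P,float).reshape(-1,1,3),p["rvec"],p["tvec"],p["mtx"],p["D"])[0].reshape(-1,2)
def pose(x,L):
    c,s=np.cos(x[2]),np.sin(x[2]);L=np.array(L)/1000.
    return np.c_[x[0]+c*L[:,0]-s*L[:,1],x[1]+s*L[:,0]+c*L[:,1],L[:,2]]
def fit(p,L,uv,x0):
    f=least_squares(lambda x:(w2p(p,pose(x,L))-uv).ravel(),x0,loss='soft_l1')
    return f.x,(w2p(p,pose(f.x,L))-uv).round(2)
E
python3 - <<'E'
from cell import r
from h import *
p=r.camera_params("top")
R=cv2.Rodrigues(p["rvec"])[0];print("cam",-R.T@p["tvec"],R.round(2).tolist())
cr=lambda a:215+(np.array(a)+.5)/5-.5
L=[(-110,-42,12),(110,42,12),(25,27,20),(25,-27,20),(100,20,186),(100,-20,186),(60,-20,186),(60,20,186)]
uv=cr([(722,437),(64,452),(299,490),(355,347),(28,320),(72,208),(188,243),(140,362)])
for L,uv in((L,uv),([(-75,-10,30),(-75,10,30),(75,10,30),(75,10,0),(75,-2,90),(47,-2,90),(-75,10,0)],cr([(625,70),(627,122),(212,127),(217,158),(188,72),(268,66),(627,132)]))):
  best=None
  for a in np.arange(-3,3.2,.5):
    x,e=fit(p,L,uv,[.55,-.1,a])
    if best is None or abs(e).sum()<abs(best[1]).sum(): best=(x,e)
  print(best[0],np.degrees(best[0][2]),best[1].tolist())
E
```

```text
cam [ 0.37145196 -0.17882542  0.91318073] [[-0.01, -1.0, -0.0], [-0.97, 0.01, -0.23], [0.23, -0.0, -0.97]]
[ 0.47480476 -0.13343764 -5.06513467] -290.2108392487447 [[0.72, 0.12], [-0.39, -0.28], [0.02, -0.03], [-0.29, -0.2], [-2.34, 0.69], [-0.7, -2.34], [1.52, -0.27], [0.95, 1.58]]
[ 0.59455951 -0.14234466 -4.66853224] -267.4871939729751 [[-0.06, -0.59], [0.21, -0.22], [-0.5, 2.96], [0.46, 0.51], [-0.18, -1.21], [0.5, -0.84], [-0.43, 1.65]]
```

Emit:
servo_tool:
  targets:
    - {"linear": [2.8, 3, 0], "yaw": 6, "jaw": 8.5}
    - {"linear": [2.8, 3, 0], "yaw": 6, "jaw": 8.5}
    - {"linear": [2.8, 3, 0], "yaw": 6, "jaw": 8.5}
    - {"linear": [2.8, 3, 0], "yaw": 6, "jaw": 8.5}
    - {"linear": [2.8, 3, 0], "yaw": 6, "jaw": 8.5}
    - {"linear": [2.8, 3, 0], "yaw": 6, "jaw": 8.5}
    - {"linear": [2.8, 3, 0], "yaw": 6, "jaw": 8.5}
    - {"linear": [2.8, 3, 0], "yaw": 6, "jaw": 8.5}
    - {"linear": [2.8, 3, 0], "yaw": 6, "jaw": 8.5}
    - {"linear": [2.8, 3, 0], "yaw": 6, "jaw": 8.5}
    - {"linear": [2.8, 3, 0], "yaw": 6, "jaw": 8.5}
    - {"linear": [2.8, 3, 0], "yaw": 6, "jaw": 8.5}

```text
time: 1.3
tool_pos: [0.5276, -0.2858, 0.2308]
ee_rot: [0.715, 0.699, -0.0, -0.0]
wrist_force: [0.1, -0.5, 0.7]
opening: 0.0848
finger_force: 0.0
```

```bash
python3 - <<'E'
from cell import r
import cv2
s=r.read_state();print(s['tool_pos'].tolist(),s['ee_rot'].tolist())
cv2.imwrite("pics/w1.png",r.get_image("wrist"))
E
```

```text
[0.5275832926612137, -0.2858349762008665, 0.23079976711158012] [0.7151726755738108, 0.6989477093113552, -0.00011829984803058644, -0.00036023069260221463]
```

View pics/w1.png

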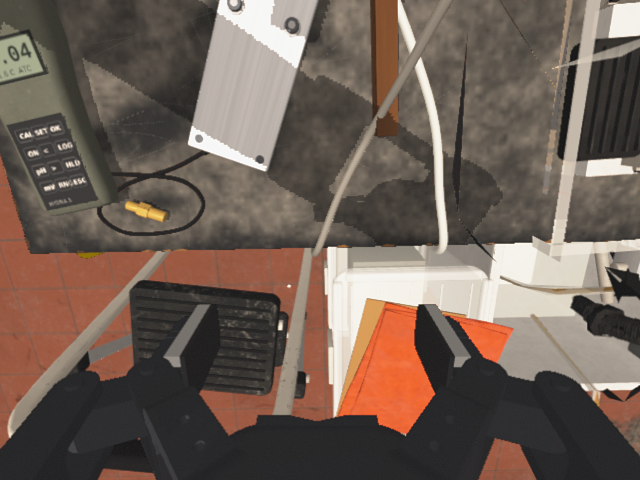

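The wrist view shows the plate's near corners at (188,145) and (267,170), bolts at (235,3) and (291,25), and the stock's tail at (372–398,135). A thin grey cable crosses above the stock. I'll move to hover over the grip point and measure there.

Emit:
servo_tool:
  targets:
    - {"linear": [2.3, 3.3, 0], "yaw": 1.3, "jaw": 8.5}
    - {"linear": [2.3, 3.3, 0], "yaw": 1.3, "jaw": 8.5}
    - {"linear": [2.3, 3.3, 0], "yaw": 1.2, "jaw": 8.5}
    - {"linear": [0, 0, 0], "yaw": 0, "jaw": 8.5}

```text
time: 1.75
tool_pos: [0.5978, -0.1845, 0.2306]
ee_rot: [0.692, 0.722, 0.001, -0.001]
wrist_force: [-0.0, -0.0, -1.1]
opening: 0.0847
finger_force: 0.0
```

```bash
python3 - <<'E'
from cell import r
import cv2
s=r.read_state();print(s['tool_pos'].tolist(),s['ee_rot'].tolist(),s['wrist_force'])
a=r.get_image("wrist");cv2.imwrite("pics/w2.png",a)
cv2.imwrite("pics/w2c.png",cv2.resize(a[0:260,100:440],None,fx=2.3,fy=2.3,interpolation=cv2.INTER_CUBIC))
E
```

```text
[0.5978415366659378, -0.18445034898444404, 0.230628811653914] [0.6916356929102843, 0.7222457701893212, 0.0008407461926193188, -0.0006394388046584017] [-0.01630075 -0.01188643 -1.07755864]
```

View pics/w2c.png

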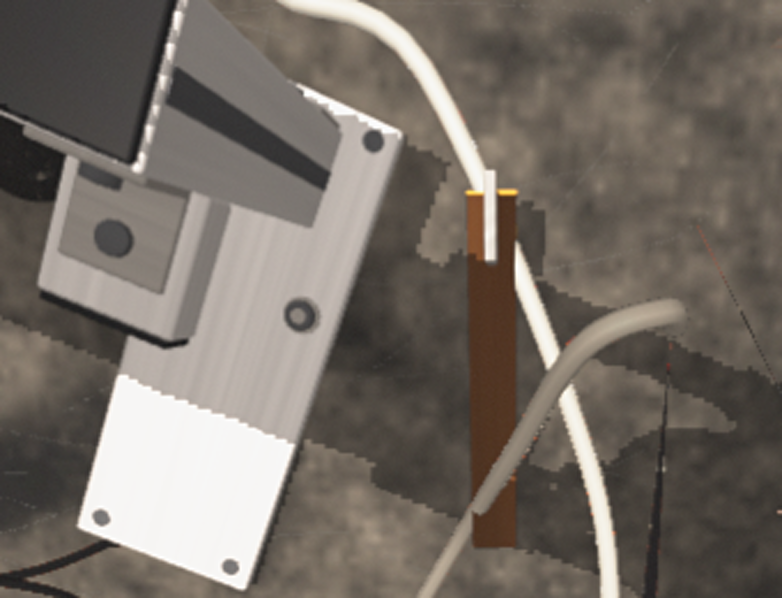

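The enlarged wrist view gives these points, in crop pixels:
- **Stock tail corners:** (474,547) and (516,547).
- **Blade end:** (466,190) and (517,190).
- **Blade top:** (489,170) to (489,262).
- **Plate corners:** (402,133), (245,590) and (79,525).
- **Bolt:** (302,315).
- **Post foot:** (313,227).

```bash
cat >> h.py <<'E'
def wristp(p,pos,q):
    from scipy.spatial.transform import Rotation as Ro
    T=np.eye(4);T[:3,:3]=Ro.from_quat(q).as_matrix();T[:3,3]=pos
    C=np.linalg.inv(T@p["tool_from_camera"])
    return dict(mtx=p["mtx"],D=p["D"],rvec=cv2.Rodrigues(C[:3,:3])[0],tvec=C[:3,3])
E
python3 - <<'E'
from cell import r
from h import *
s=r.read_state();p=wristp(r.camera_params("wrist"),s['tool_pos'],s['ee_rot'])
t=r.camera_params("top")
cr=lambda a:(np.array(a)+.5)/2.3-.5+np.array([100,0])
ct=lambda a:215+(np.array(a)+.5)/5-.5
F=([(110,-42,12),(-110,-42,12),(-110,42,12),(25,-27,20),(60,-20,12)],cr([(402,133),(245,590),(79,525),(302,315),(313,227)]),[.475,-.133,1.218])
S=([(-75,10,30),(-75,-10,30),(75,10,30),(75,-10,30),(75,0,90),(47,0,90)],cr([(474,547),(516,547),(466,191),(517,191),(489,170),(489,262)]),[.5945,-.142,1.614])
for L,uv,x0 in(F,S):
    x,e=fit(p,L,uv,x0);print(x.round(4),np.degrees(x[2]).round(2),e.tolist())
# cable: triangulate crossings by sweeping height of the top-camera cable points
P=lambda z:None
for c in [(525,75),(560,100),(580,118),(460,40)]:
    u=ct(c);R=cv2.Rodrigues(t["rvec"])[0];n=np.append(cv2.undistortPoints(u.reshape(1,1,2),t["mtx"],t["D"]).ravel(),1)
    o=-R.T@t["tvec"];d=R.T@n
    print(c,[(z,((w2p(p,[o+d*(z-o[2])/d[2]])[0]-[100,0])*2.3).round().tolist()) for z in(.03,.06,.1,.15)])
E
```

```text
[ 0.4731 -0.1323  1.2138] 69.54 [[1.06, -1.55], [0.19, 0.43], [-0.94, 0.91], [-1.2, -0.26], [0.51, 0.42]]
[ 0.5913 -0.1423  1.6214] 92.9 [[-0.46, 0.95], [0.32, 0.81], [-0.05, 0.04], [-0.35, -0.17], [-0.0, -0.27], [0.45, -0.54]]
(525, 75) [(0.03, [520.0, 471.0]), (0.06, [503.0, 487.0]), (0.1, [473.0, 512.0]), (0.15, [424.0, 555.0])]
(560, 100) [(0.03, [498.0, 498.0]), (0.06, [479.0, 514.0]), (0.1, [449.0, 542.0]), (0.15, [397.0, 588.0])]
(580, 118) [(0.03, [482.0, 513.0]), (0.06, [463.0, 530.0]), (0.1, [431.0, 558.0]), (0.15, [377.0, 606.0])]
(460, 40) [(0.03, [554.0, 420.0]), (0.06, [537.0, 433.0]), (0.1, [510.0, 454.0]), (0.15, [464.0, 491.0])]
```

Emit:
servo_tool:
  targets:
    - {"linear": [-0.36, -0.28, -3], "yaw": 0.3, "jaw": 4.5}
    - {"linear": [0, 0, -4], "yaw": 0, "jaw": 4.5}
    - {"linear": [0, 0, -4], "yaw": 0, "jaw": 4.5}
    - {"linear": [0, 0, -4], "yaw": 0, "jaw": 4.5}
    - {"linear": [0, 0, -2], "yaw": 0, "jaw": 4.5}
    - {"linear": [0, 0, -1], "yaw": 0, "jaw": 4.5}
    - {"linear": [0, 0, 0], "yaw": 0, "jaw": 4.5}

```text
time: 2.5
tool_pos: [0.5905, -0.1916, 0.0495]
ee_rot: [0.692, 0.722, -0.001, -0.002]
wrist_force: [-0.2, 1.1, -0.4]
opening: 0.0447
finger_force: 0.0
```

Emit:
servo_tool:
  targets:
    - {"linear": [0, 0, -1], "yaw": 0, "jaw": 4.5}
    - {"linear": [0, 0, -1], "yaw": 0, "jaw": 4.5}
    - {"linear": [0, 0, 0], "yaw": 0, "jaw": 4.5}

```text
time: 2.8
tool_pos: [0.5918, -0.1911, 0.0306]
ee_rot: [0.691, 0.723, -0.0, -0.0]
wrist_force: [-0.9, 0.2, -0.6]
opening: 0.045
finger_force: 0.0
```

Emit:
servo_tool:
  targets:
    - {"linear": [0.2, 0.4, -0.8], "yaw": 0, "jaw": 4.5}
    - {"linear": [0, 0, -0.8], "yaw": 0, "jaw": 4.5}
    - {"linear": [0, 0, -0.8], "yaw": 0, "jaw": 4.5}
    - {"linear": [0, 0, 0], "yaw": 0, "jaw": 4.5}
    - {"linear": [0, 0, 0], "yaw": 0, "jaw": 4.5}

```text
time: 3.3
tool_pos: [0.5939, -0.187, 0.0067]
ee_rot: [0.691, 0.723, -0.0, -0.001]
wrist_force: [0.5, -0.2, 1.3]
opening: 0.0452
finger_force: 0.0
```

Reached without contact. I'll close the fingers.

Emit:
servo_tool:
  targets:
    - {"linear": [0, 0, 0], "yaw": 0, "jaw": 0}
    - {"linear": [0, 0, 0], "yaw": 0, "jaw": 0}
    - {"linear": [0, 0, 0], "yaw": 0, "jaw": 0}
    - {"linear": [0, 0, 0], "yaw": 0, "jaw": 0}
    - {"linear": [0, 0, 0], "yaw": 0, "jaw": 0}
    - {"linear": [0, 0, 0], "yaw": 0, "jaw": 0}
    - {"linear": [0, 0, 0], "yaw": 0, "jaw": 0}

```text
time: 4.0
tool_pos: [0.5949, -0.1875, 0.0079]
ee_rot: [0.691, 0.723, 0.0, 0.001]
wrist_force: [0.3, -1.2, 4.7]
opening: 0.0184
finger_force: 60.0
```

Emit:
servo_tool:
  targets:
    - {"linear": [0, 0, 1], "yaw": 0, "jaw": 0}
    - {"linear": [0, 0, 1.5], "yaw": 0, "jaw": 0}
    - {"linear": [0, 0, 1.5], "yaw": 0, "jaw": 0}
    - {"linear": [0, -2.6, 0], "yaw": -1, "jaw": 0}
    - {"linear": [0, -2.5, 0], "yaw": -2, "jaw": 0}
    - {"linear": [0, -2.5, 0], "yaw": -2, "jaw": 0}
    - {"linear": [-3, 0, 0], "yaw": -3, "jaw": 0}
    - {"linear": [-3, 0, 0], "yaw": -3, "jaw": 0}
    - {"linear": [-3, 0, 0], "yaw": -3, "jaw": 0}
    - {"linear": [-3, 0, 0], "yaw": -3, "jaw": 0}
    - {"linear": [-3, 0, 0], "yaw": -3, "jaw": 0}
    - {"linear": [-2, 0, 0], "yaw": -3, "jaw": 0}

```text
time: 5.2
tool_pos: [0.4224, -0.2629, 0.0481]
ee_rot: [0.822, 0.569, -0.0, -0.0]
wrist_force: [-0.3, -0.7, -1.5]
opening: 0.0188
finger_force: 59.4
```

Emit:
servo_tool:
  targets:
    - {"linear": [0, 0, 0], "yaw": 0, "jaw": 0}
    - {"linear": [0, 0, 0], "yaw": 0, "jaw": 0}

```text
time: 5.4
tool_pos: [0.4251, -0.2638, 0.0485]
ee_rot: [0.821, 0.57, 0.001, 0.001]
wrist_force: [-0.1, -0.9, -1.5]
opening: 0.0189
finger_force: 59.4
```

```bash
python3 - <<'E'
from cell import r
import cv2
s=r.read_state();print(s['tool_pos'].tolist(),s['ee_rot'].tolist(),s['wrist_force'],s['moment'])
a=r.get_image("wrist");cv2.imwrite("pics/w3.png",a)
cv2.imwrite("pics/t3.png",r.get_image("top"));cv2.imwrite("pics/s3.png",r.get_image("scene"))
cv2.imwrite("pics/w3c.png",cv2.resize(a[0:300,120:520],None,fx=2,fy=2,interpolation=cv2.INTER_CUBIC))
E
```

```text
[0.4251097256901004, -0.26376499142886284, 0.04851189029230215] [0.8214545296256529, 0.5702725866118117, 0.000564055227213021, 0.0011465418752916367] [-0.08892322 -0.94050182 -1.45192184] [-0.13808887 -0.02337026 -0.01639338]
```

View pics/w3c.png

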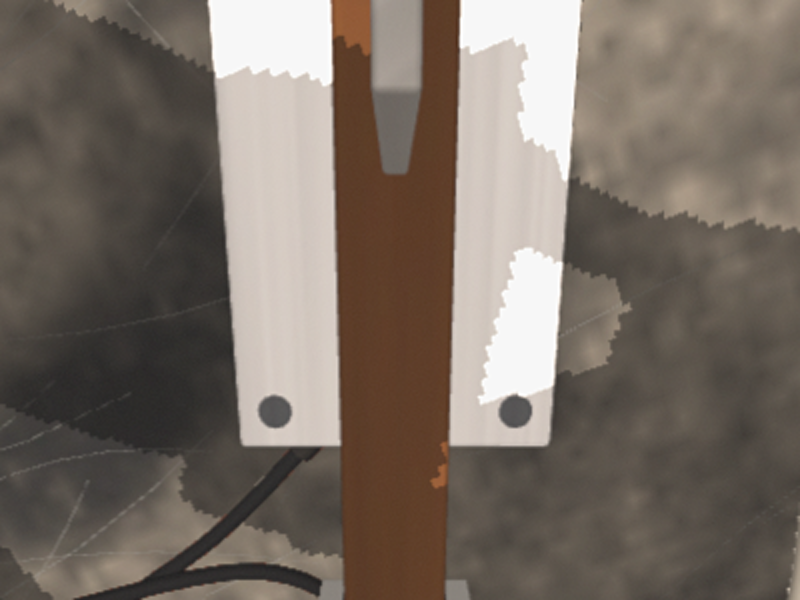

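The stock is centred over the plate: plate edges are at 241/550 and stock edges at 343/447, both centring on about 395 crop px. The plate's end edge is level, so yaw is aligned. I'll lower to about 5 mm above the plate and go in.

Emit:
servo_tool:
  targets:
    - {"linear": [0, 0, -1.2], "yaw": 0, "jaw": 0}
    - {"linear": [0, 0, -1.1], "yaw": 0, "jaw": 0}
    - {"linear": [0, 0, 0], "yaw": 0, "jaw": 0}
    - {"linear": [0, 0, 0], "yaw": 0, "jaw": 0}

```text
time: 5.95
tool_pos: [0.4236, -0.2625, 0.023]
ee_rot: [0.821, 0.57, -0.0, -0.001]
wrist_force: [-0.7, 0.9, -2.3]
opening: 0.0187
finger_force: 59.4
```

Emit:
servo_tool:
  targets:
    - {"linear": [0.35, 0.94, 0], "yaw": 0, "jaw": 0}
    - {"linear": [0.35, 0.94, 0], "yaw": 0, "jaw": 0}
    - {"linear": [0.35, 0.94, 0], "yaw": 0, "jaw": 0}
    - {"linear": [0.35, 0.94, 0], "yaw": 0, "jaw": 0}
    - {"linear": [0, 0, 0], "yaw": 0, "jaw": 0}
    - {"linear": [0, 0, 0], "yaw": 0, "jaw": 0}

```text
time: 6.55
tool_pos: [0.4386, -0.2252, 0.0244]
ee_rot: [0.821, 0.571, -0.0, 0.0]
wrist_force: [-0.5, -0.3, -1.9]
opening: 0.0187
finger_force: 59.4
```

```bash
python3 - <<'E'
from cell import r
import cv2,numpy as np
s=r.read_state();print(s['tool_pos'].tolist(),s['ee_rot'].tolist(),s['wrist_force'],s['moment'])
a=r.get_image("wrist");cv2.imwrite("pics/w4.png",a);b=r.get_image("scene")
A=cv2.resize(a[0:300,120:520],(400,300)); B=cv2.resize(b[220:390,220:447],(400,300),interpolation=cv2.INTER_CUBIC)
cv2.imwrite("pics/m4.png",cv2.resize(np.hstack([A,B]),(800,300)))
E
```

```text
[0.4386014185952662, -0.22520092177321274, 0.024449216661685817] [0.8211020267377902, 0.5707814144021738, -4.0608700295443575e-06, 0.00019657989842485662] [-0.46751145 -0.303206   -1.8592873 ] [-0.06748938  0.0828105   0.02998115]
```

View pics/m4.png

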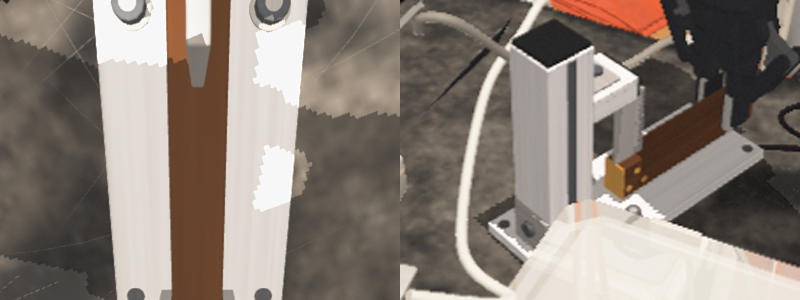

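The blade is entering under the arm with clearance. In the left half of the picture, the stock (about 198 px) is centred between the bolts at 131 and 272 px. I'll continue until just short of the post.

Emit:
servo_tool:
  targets:
    - {"linear": [0.28, 0.75, 0], "yaw": 0, "jaw": 0}
    - {"linear": [0.28, 0.75, 0], "yaw": 0, "jaw": 0}
    - {"linear": [0.28, 0.75, 0], "yaw": 0, "jaw": 0}
    - {"linear": [0.28, 0.75, 0], "yaw": 0, "jaw": 0}
    - {"linear": [0, 0, 0], "yaw": 0, "jaw": 0}
    - {"linear": [0, 0, 0], "yaw": 0, "jaw": 0}

```text
time: 7.25
tool_pos: [0.4497, -0.1953, 0.0243]
ee_rot: [0.821, 0.571, -0.0, 0.0]
wrist_force: [-0.1, 0.0, -1.9]
opening: 0.0187
finger_force: 59.4
```

Emit:
servo_tool:
  targets:
    - {"linear": [0, 0, -0.2], "yaw": 0, "jaw": 0}
    - {"linear": [0, 0, -0.1], "yaw": 0, "jaw": 0}
    - {"linear": [0, 0, 0], "yaw": 0, "jaw": 0}
    - {"linear": [0, 0, 0], "yaw": 0, "jaw": 0}

```text
time: 7.65
tool_pos: [0.4494, -0.1958, 0.0212]
ee_rot: [0.822, 0.57, -0.0, -0.0]
wrist_force: [-0.2, -0.9, -2.0]
opening: 0.0192
finger_force: 59.4
```

Emit:
servo_tool:
  targets:
    - {"linear": [0, 0, -0.05], "yaw": 0, "jaw": 0}
    - {"linear": [0, 0, -0.05], "yaw": 0, "jaw": 0}
    - {"linear": [0, 0, 0], "yaw": 0, "jaw": 0}

```text
time: 7.95
tool_pos: [0.4495, -0.1956, 0.0202]
ee_rot: [0.821, 0.57, -0.0, -0.0]
wrist_force: [0.1, -0.0, -2.1]
opening: 0.019
finger_force: 59.4
```

Emit:
servo_tool:
  targets:
    - {"linear": [0, 0, -0.05], "yaw": 0, "jaw": 0}
    - {"linear": [0, 0, 0], "yaw": 0, "jaw": 0}

```text
time: 8.15
tool_pos: [0.4496, -0.1957, 0.0199]
ee_rot: [0.821, 0.57, 0.0, 0.0]
wrist_force: [-0.5, -0.1, -0.1]
opening: 0.0189
finger_force: 59.7
```

Emit:
servo_tool:
  targets:
    - {"linear": [0, 0, -0.05], "yaw": 0, "jaw": 0}
    - {"linear": [0, 0, 0], "yaw": 0, "jaw": 0}

```text
time: 8.35
tool_pos: [0.4496, -0.1957, 0.0199]
ee_rot: [0.821, 0.57, -0.0, -0.0]
wrist_force: [-3.0, -0.3, 5.3]
opening: 0.0187
finger_force: 60.4
```

Emit:
servo_tool:
  targets:
    - {"linear": [0, 0, 0.2], "yaw": 0, "jaw": 0}
    - {"linear": [0.07, 0.19, 0], "yaw": 0, "jaw": 0}
    - {"linear": [0.07, 0.19, 0], "yaw": 0, "jaw": 0}
    - {"linear": [0, 0, 0], "yaw": 0, "jaw": 0}

```text
time: 8.75
tool_pos: [0.4509, -0.1915, 0.021]
ee_rot: [0.821, 0.57, -0.0, -0.0]
wrist_force: [0.0, 1.1, -2.8]
opening: 0.0191
finger_force: 59.6
```

Emit:
servo_tool:
  targets:
    - {"linear": [0.035, 0.094, 0], "yaw": 0, "jaw": 0}
    - {"linear": [0, 0, 0], "yaw": 0, "jaw": 0}

```text
time: 8.95
tool_pos: [0.4512, -0.1907, 0.0211]
ee_rot: [0.821, 0.57, -0.0, -0.0]
wrist_force: [-0.4, 0.3, -2.2]
opening: 0.0188
finger_force: 59.6
```

Emit:
servo_tool:
  targets:
    - {"linear": [0.035, 0.094, 0], "yaw": 0, "jaw": 0}
    - {"linear": [0, 0, 0], "yaw": 0, "jaw": 0}

```text
time: 9.15
tool_pos: [0.4516, -0.1899, 0.0212]
ee_rot: [0.821, 0.57, -0.0, -0.0]
wrist_force: [-0.4, 0.2, -2.3]
opening: 0.0189
finger_force: 59.6
```

Emit:
servo_tool:
  targets:
    - {"linear": [0.018, 0.047, 0], "yaw": 0, "jaw": 0}
    - {"linear": [0, 0, 0], "yaw": 0, "jaw": 0}

```text
time: 9.35
tool_pos: [0.4518, -0.1895, 0.0213]
ee_rot: [0.821, 0.57, -0.0, -0.0]
wrist_force: [0.5, -0.2, -1.8]
opening: 0.0192
finger_force: 59.6
```

Emit:
servo_tool:
  targets:
    - {"linear": [0.018, 0.047, 0], "yaw": 0, "jaw": 0}
    - {"linear": [0, 0, 0], "yaw": 0, "jaw": 0}

```text
time: 9.55
tool_pos: [0.452, -0.1891, 0.0213]
ee_rot: [0.821, 0.57, -0.0, 0.0]
wrist_force: [0.4, -1.2, -2.0]
opening: 0.0189
finger_force: 59.4
```

Emit:
servo_tool:
  targets:
    - {"linear": [0.018, 0.047, 0], "yaw": 0, "jaw": 0}
    - {"linear": [0, 0, 0], "yaw": 0, "jaw": 0}

```text
time: 9.75
tool_pos: [0.452, -0.189, 0.0212]
ee_rot: [0.821, 0.57, -0.0, 0.0]
wrist_force: [-1.1, -4.5, -3.1]
opening: 0.0185
finger_force: 59.2
```

Touched the post (−4.6 N). I'll back off 1 mm, then press down.

Emit:
servo_tool:
  targets:
    - {"linear": [-0.035, -0.094, 0], "yaw": 0, "jaw": 0}
    - {"linear": [0, 0, -0.1], "yaw": 0, "jaw": 0}
    - {"linear": [0, 0, -0.08], "yaw": 0, "jaw": 0}
    - {"linear": [0, 0, 0], "yaw": 0, "jaw": 0}

```text
time: 10.15
tool_pos: [0.452, -0.1893, 0.0199]
ee_rot: [0.822, 0.57, 0.0, -0.0]
wrist_force: [-1.7, 1.0, 2.4]
opening: 0.0187
finger_force: 60.1
```

Emit:
servo_tool:
  targets:
    - {"linear": [0, 0, -0.04], "yaw": 0, "jaw": 0}
    - {"linear": [0, 0, 0], "yaw": 0, "jaw": 0}

```text
time: 10.35
tool_pos: [0.452, -0.1893, 0.0199]
ee_rot: [0.822, 0.57, 0.0, -0.0]
wrist_force: [-2.9, 0.2, 6.5]
opening: 0.0193
finger_force: 60.8
```

Emit:
servo_tool:
  targets:
    - {"linear": [0, 0, -0.03], "yaw": 0, "jaw": 0}
    - {"linear": [0, 0, 0], "yaw": 0, "jaw": 0}

```text
time: 10.55
tool_pos: [0.452, -0.1893, 0.0198]
ee_rot: [0.822, 0.57, 0.0, -0.0]
wrist_force: [-4.0, 1.4, 9.8]
opening: 0.0187
finger_force: 61.1
```

```bash
python3 - <<'E'
from cell import r
s=r.read_state();print(s['tool_pos'].tolist(),s['ee_rot'].tolist(),s['wrist_force'],s['moment'])
E
```

```text
[0.452004411999384, -0.18927689353419436, 0.01984614308048526] [0.8215154194280337, 0.5701862578605758, 7.582967414038183e-05, -0.0002030733738501358] [-3.9769836   1.41100826  9.8480654 ] [ 0.32812308  0.6922183  -0.02616829]
```

Emit:
servo_tool:
  targets:
    - {"linear": [-0.02, 0.055, 0], "yaw": 0, "jaw": 0}
    - {"linear": [0, 0, 0], "yaw": 0, "jaw": 0}

```text
time: 10.75
tool_pos: [0.452, -0.1893, 0.0199]
ee_rot: [0.821, 0.57, 0.0, 0.0]
wrist_force: [-3.0, -0.3, 7.8]
opening: 0.019
finger_force: 60.8
```

Emit:
servo_tool:
  targets:
    - {"linear": [0.0, 0.055, 0], "yaw": 0, "jaw": 0}
    - {"linear": [0, 0, 0], "yaw": 0, "jaw": 0}

```text
time: 10.95
tool_pos: [0.4522, -0.1892, 0.0199]
ee_rot: [0.821, 0.57, -0.0, 0.001]
wrist_force: [-2.8, -2.2, 6.5]
opening: 0.0188
finger_force: 60.6
```

```bash
python3 - <<'E'
from cell import r
s=r.read_state();print(s['tool_pos'].tolist(),s['ee_rot'].tolist(),s['wrist_force'],s['moment'])
E
```

```text
[0.452202306138604, -0.18917569474589152, 0.019873477830013073] [0.8213107781937212, 0.5704803797144337, -3.681545344010808e-05, 0.000860597653903066] [-2.80215902 -2.152596    6.51672467] [-0.19841617  0.50615828  0.04769249]
```

Emit:
servo_tool:
  targets:
    - {"linear": [0.01, 0.055, -0.03], "yaw": 0, "jaw": 0}
    - {"linear": [0, 0, 0], "yaw": 0, "jaw": 0}

```text
time: 11.15
tool_pos: [0.4523, -0.1891, 0.0198]
ee_rot: [0.821, 0.571, -0.0, 0.001]
wrist_force: [-4.2, -4.3, 7.9]
opening: 0.019
finger_force: 60.9
```

Emit:
servo_tool:
  targets:
    - {"linear": [0.01, 0.055, -0.02], "yaw": 0, "jaw": 0}
    - {"linear": [0, 0, 0], "yaw": 0, "jaw": 0}

```text
time: 11.35
tool_pos: [0.4523, -0.1891, 0.0199]
ee_rot: [0.821, 0.571, -0.001, 0.001]
wrist_force: [-5.1, -5.7, 10.4]
opening: 0.0186
finger_force: 61.0
```

Emit:
servo_tool:
  targets:
    - {"linear": [0.01, 0.055, -0.02], "yaw": 0, "jaw": 0}
    - {"linear": [0, 0, 0], "yaw": 0, "jaw": 0}

```text
time: 11.55
tool_pos: [0.4523, -0.1891, 0.0198]
ee_rot: [0.821, 0.571, -0.001, 0.002]
wrist_force: [-6.4, -7.9, 10.9]
opening: 0.0187
finger_force: 61.2
```

```bash
python3 - <<'E'
from cell import r
s=r.read_state();print(s['tool_pos'].tolist(),s['ee_rot'].tolist(),s['wrist_force'],s['moment'])
E
```

```text
[0.4523280849934084, -0.1891243146362852, 0.01984439875275517] [0.8210446402825602, 0.5708605102742544, -0.0009606065930413474, 0.0017474861008007752] [-6.35209952 -7.8771072  10.90135711] [-1.06196595  1.21072981  0.04908678]
```

Emit:
servo_tool:
  targets:
    - {"linear": [0.0, 0.06, 0], "yaw": 0, "jaw": 0}
    - {"linear": [0, 0, 0], "yaw": 0, "jaw": 0}

```text
time: 11.75
tool_pos: [0.4523, -0.1891, 0.0199]
ee_rot: [0.821, 0.571, -0.001, 0.002]
wrist_force: [-7.0, -10.5, 10.3]
opening: 0.0188
finger_force: 61.0
```

Emit:
servo_tool:
  targets:
    - {"linear": [-0.01, 0.06, -0.01], "yaw": 0, "jaw": 0}
    - {"linear": [0, 0, 0], "yaw": 0, "jaw": 0}
    - {"linear": [0, 0, 0], "yaw": 0, "jaw": 0}

```text
time: 12.05
tool_pos: [0.4523, -0.1891, 0.0198]
ee_rot: [0.821, 0.571, -0.001, 0.003]
wrist_force: [-7.8, -13.0, 9.3]
opening: 0.0187
finger_force: 61.0
```

```bash
python3 - <<'E'
from cell import r
import cv2,numpy as np
s=r.read_state();f=s['wrist_force'];print(s['tool_pos'].tolist(),s['ee_rot'].tolist(),f,s['moment'],f@[.3486,.9373,0],f@[-.9373,.3486,0])
a=r.get_image("wrist");cv2.imwrite("pics/w5.png",a);b=r.get_image("scene")
B=cv2.resize(b[270:370,270:370],(600,600),interpolation=cv2.INTER_CUBIC);A=cv2.resize(a[0:300,270:370],(200,600))
cv2.imwrite("pics/m5.png",np.hstack([A,B]))
E
```

```text
[0.4523410341986544, -0.18910301727984571, 0.019849435442637748] [0.8209072656780739, 0.571053797935289, -0.0013089263170914108, 0.0026660331068385523] [ -7.84062089 -13.00448278   9.28132077] [-1.75768278  1.3216977   0.04390569] -14.92234215195807 2.8156512660896853
```

View pics/m5.png

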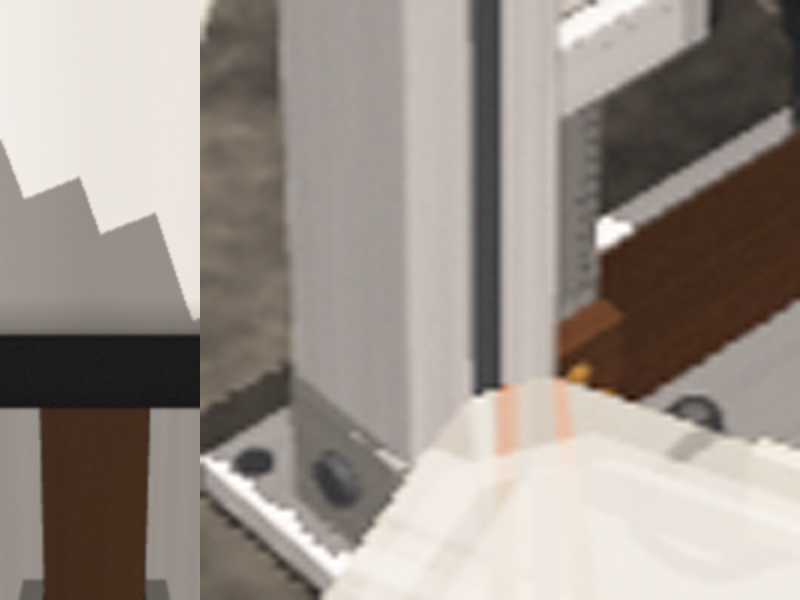

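The blade edge is against the post and the stock lies on the plate between the bolts. TCP height hasn't changed since contact, so the stock is still flat. A final touch-up of the push, then a check that it holds.

Emit:
servo_tool:
  targets:
    - {"linear": [0.0, 0.04, -0.02], "yaw": 0, "jaw": 0}
    - {"linear": [0, 0, 0], "yaw": 0, "jaw": 0}
    - {"linear": [0, 0, 0], "yaw": 0, "jaw": 0}
    - {"linear": [0, 0, 0], "yaw": 0, "jaw": 0}
    - {"linear": [0, 0, 0], "yaw": 0, "jaw": 0}

```text
time: 12.65
tool_pos: [0.4524, -0.1891, 0.0199]
ee_rot: [0.821, 0.571, -0.001, 0.003]
wrist_force: [-8.6, -14.2, 10.3]
opening: 0.0187
finger_force: 61.1
```

```bash
python3 - <<'E'
from cell import r
s=r.read_state();f=s['wrist_force'];print(s['tool_pos'].tolist(),s['ee_rot'].tolist(),f,s['moment'],f@[.3486,.9373,0],f@[-.9373,.3486,0])
E
```

```text
[0.45237694864636957, -0.18910546108677148, 0.019871268802750554] [0.8208749294356378, 0.5710986830552945, -0.0014697137471346954, 0.0029127955724004718] [ -8.64515967 -14.20595062  10.33470492] [-1.88115473  1.4496943  -0.01917866] -16.328940176250914 3.150913776221244
```

```bash
python3 -c "
from cell import r
print(r.hand_in())"
```

```text
the job is handed in; nothing more can be done
None
```

The try square is seated in the corner and handed in at 12.7 s, still gripped at 61 N, pressing about 10 N down on the plate and 16 N against the post; the arm was not touched, but sub-millimetre flushness is inferred from steady position and force readings.

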